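# Refit the flame ring and cap of a gas burner

## Robot

A 7-joint arm with a two-finger parallel gripper is mounted at the origin on the work surface. World frame = base frame: x ahead of the robot, y to its left, z up, the work surface at z = 0. Lengths are in m, angles in rad, forces in N, time in s.
With the tool pointing down it reaches from about 0.425 to 0.925 m from the base axis. Payload 6.8 kg.
Tool frame: the origin (TCP) lies at the very end of the fingers, on their centre line; the grasp point (between the pads) lies bot.grip_point_offset behind it (bot.grip_point_offset is the distance from the TCP to the grasp point, in m); z points along the fingers, y is the line along which they close (so a half turn about z gives the same grasp; the last joint's range is limited). The gripper opens to 85 mm and grips with 20 to 120 N. Pads are 22 mm wide; open, the fingers measure 114 mm over their backs; the gripper's body (76 mm by 85 mm) begins 54 mm behind the grasp point. The pads swing forward as they close: fully open they stand 13 mm farther back than shut.
Start: joints at [-1.221, 0.477, 0.022, 1.555, -0.011, 1.109, -0.083], TCP at [0.298, 0.606, 0.231] pointing down, gripper open.
Joint ranges: [-2.96, 2.96], [-0.34, 2.1], [-1.41, 1.46], [0.24, 2.44], [-1.37, 4.51], [0.17, 1.92], [-2.96, 2.96]. Speed limits (rad/s): [2.39, 2.39, 3.14, 3.14, 3.14, 3.14, 3.14].

## Interface

Orientations are given as a unit quaternion [w, x, y, z].
In Python, from station import bot, imaging gives the robot as it stands. The module is installed in compiled form; this text tells all that it offers.
- The arm moves only by the tool carry_out, never from a script. Its argument "targets" is one flat list of numbers, 5 for each row, row after row: the closure in counts, from 0 (fully open) to 255 (shut), then the shift along the world's x, y, z in mm, then the turn about the world's z in degrees. A call has 1 to 20 rows; each row shifts and turns the commanded pose from where the row before left it; what a row does not reach is not made up. A row lasts 1/10 s, in which the tool goes at most 50 mm and 8.59 degrees, less where a joint would pass 70% of its speed; a pose out of reach is approached as far as the arm can. A call is refused whole if a number of a shift passes 50 or a number of a turn 8.59, either way. A call with a gripper value outside its range is refused whole. The fingers move at their own pace and stop on an object; "newtons" is the grip in N (left out, the last holds). Time passes only in rows, so rows that do not move let the fingers close. It gives the time, the measured TCP pose, the force, the opening and the grip force at its end, in the units of the state.
- bot.get_obs(): the state, without advancing time (a new reading comes with each control period).
- imaging.read_camera(name): name is "scene" or "top" or "wrist"; returns a dict with "frame" (480x640x3 uint8, red, green, blue), "fov_y" (degrees; the focal length in pixels is half the picture's height over the tangent of half this angle, whatever the lens; pixels are square), "cx", "cy" (the principal point, pixels), "pose" (4x4, takes a point from camera to world coordinates); the wrist camera has in their place "tool_from_camera" (4x4, takes a point from camera to tool coordinates, whose origin is the TCP and whose axes are the flange's). Camera axes: x right, y up, looking along -z (the intrinsics and any distortion apply to the point x, -y, -z); pixel columns grow to the right and rows downward; lengths in m; the calibration is good to about 2 mm. The wrist camera is an equidistant fisheye: a pixel r from the principal point sees the ray r / f radians off the axis. A picture is of the moment at which its call begins: read the wrist's pose just before it. There is no depth.
- bot.hand_in(): hands the job in; it is judged then, once.
The state is a dict: "t": time; "q": joint angles; "joint_vel": joint speeds; "joint_torque": joint torques, N m; "eef_pos": TCP position; "tool_rot": TCP orientation; "contact_force": force on the tool from outside, world axes, zero at the start; "torque": the same for the moment, N m; "gripper_width": opening from 0.0 (shut) to 1.0 (fully open); "grasp_force": force on a finger pad.
Only numpy, scipy, OpenCV 4.12 (cv2) and the standard library are available. Lean on these libraries where they do the work, as an engineer would, in place of code of your own. Each camera call takes 0.05 s, during which the arm holds its last target. There are 200 camera calls.

## Task

Put the washed gas burner back together: set the aluminium flame ring on the stove's burner cup and, pressing no more than lightly, nudge it round until the hole in its flange drops over the cup's locating pin and the ring sits fully home and level, then lay the black cap in its place on top of the ring. Do not force anything down, and leave the other things on the slab where they are.

Things in the scene. Friction and masses are not known exactly. Their poses are not given: they have to be found in the camera images.
- stove: One-burner table gas stove, grey body with a bright steel top sheet, 320 deep (x) x 300 wide (y) x 88 mm high; fixed. Origin under its centre, z up; its front with the black knob faces its own -x, towards the robot.
- burner_seat (a point): Centre of the burner cup's flat seat, on the burner's axis, 104 mm above the slab; z up, x and y as the stove's. The cup is a dark cast ring on the stove's top, fixed, 82 mm outside, standing 16 mm above the steel sheet, with a bore 46.5 mm wide and 11 mm deep. On the seat, 30 mm from the axis, stands one steel locating pin, 6 mm thick, 7.5 mm tall, bevelled tip.
- pin_arc (a point): Clockwise end of the arc where the locating pin may stand: on the seat, 30 mm from the burner's axis towards the stove's front (its -x). The pin itself stands 0.12 to 1.2 rad (7 to 69 degrees) farther round the burner's axis, anticlockwise seen from above (towards the stove's -y); its angle is not measured and must be seen or felt.
- flame_ring_mid (a point): Centre of the loose aluminium flame ring (about 0.26 kg), half-way up its 38 mm; z its axis, up. From below: skirt 44 mm wide, 12 long, foot bevelled to 35 mm, for the cup's bore; flange 76 mm wide, 8 mm thick, 7 mm below to 1 mm above this point; slotted wall 52 mm outside, 43 mm inside, 18 mm high, open on top, to grip from above. Home, foot on the bore floor, this point is 8 mm above the seat.
- flame_ring_hole (a point): Underside centre of the one through hole in the flame ring's flange, 9.2 mm wide, 30 mm from the ring's axis towards its own -x; axes as flame_ring_mid. Home, the pin stands in this hole. With the pin not under the hole, the flange rides on the pin's tip, about 6.5 mm above home.
- burner_cap_mid (a point): Centre of the loose black enamelled cap (about 0.13 kg), half-way up its 15 mm height; z up. A round disc 62 mm wide, its rim from 2.5 mm below to 5 mm above this point, with a round spigot 37 mm wide and 5 mm deep under it that goes into the flame ring's open top (about 2.5 mm loose all round). Home on the ring, this point is 21.5 mm above the ring's centre point.
- mug: Bystander: blue enamel mug, 82 mm wide and high; origin under its centre.
- jar: Bystander: white plastic jar with closed flip-top lid, 76 mm wide, 97 mm high; origin under its centre.
- pestle: Bystander: short wooden pestle, 142 mm long, lying; origin under its middle.
- spoon: Bystander: spoon, 190 mm long, lying; origin under its middle.
- pan_support: Bystander: dark four-armed pan support of the stove, 230 mm across, 33 mm high, lying on the slab; origin under its centre.
There are look-alikes about, which are no part of the job. What is shaped like the part that bears burner_cap_mid but orange is not meant. Of the things that look like the part that bears flame_ring_mid, the largest one is meant.

How it is judged:
On the way:
1. the flame ring sits home on the cup, pin in its hole (horizontal distance between flame_ring_mid and burner_seat below 0.005 m and z of flame_ring_mid in the frame of burner_seat below 0.0095 m and angle between flame_ring_mid's own z axis and vertical below 0.04 rad), for 0.2 s.
At the end, for the whole second after the job is handed in: Ring home with the pin in its hole: within 5 mm of the burner axis, at most 1.5 mm above home height, tilt under 0.04 rad. Cap right way up on the ring: within 5 mm of its axis and 2 mm of its home height, tilt under 0.06 rad. Both at rest (all of step 1 and horizontal distance between burner_cap_mid and flame_ring_mid below 0.005 m and z of burner_cap_mid in the frame of flame_ring_mid between 0.0195 and 0.0235 m and angle between burner_cap_mid's own z axis and vertical below 0.06 rad and linear speed of each of flame_ring, burner_cap below 0.01 m/s); the robot touches nothing.
It fails at once if the flame ring is pressed against the stove with more than 40 N (contact force between flame_ring and stove above 40 N).
It fails at once if a bystander is shifted by more than 30 mm (distance of any of mug, jar, pestle, spoon, pan_support from where it was at the start of the episode above 0.03 m).
It also fails if it takes over 72 s, if anything falls off the work surface, if the arm or the gripper's body presses on something with over 40 N, if the wrist force passes 120 N, or if a joint passes its speed limit or range.

## Working session

There is one attempt and no reset: what is moved stays moved. The work goes in short steps, Python scripts to look and compute and a tool call to move; the robot and the scene stay as the last step left them, time stands still between calls to the robot, and variables do not carry over. Pictures are saved under pics/ and viewed, at most 11 in all, crops included, and the job is handed in when it is done.

Besides the shell and the picture viewer there is one more tool, called after "Request:" in YAML: its name, and indented under it one key for each argument. carry_out: Moves the arm, as the interface text tells. Its arguments: {"type":"object","properties":{"targets":{"type":"array","items":{"type":"number"}},"newtons":{"type":"number"}},"required":["targets"]}

```bash
mkdir -p pics; cat > h.py <<'E'
import numpy as np, cv2
from station import bot, imaging
def cam(n):
    o=bot.get_obs(); c=imaging.read_camera(n); c['obs']=o; return c
def save(c,name): cv2.imwrite('pics/'+name,c['frame'][:,:,::-1])
def ray(c,u,v):
    f=240/np.tan(np.radians(c['fov_y'])/2)
    x,y=(u-c['cx']),(v-c['cy'])
    if 'pose' in c: d=np.array([x/f,-y/f,-1.]);T=c['pose']
    else:
        r=np.hypot(x,y)+1e-9;t=r/f
        d=np.array([np.sin(t)*x/r,-np.sin(t)*y/r,-np.cos(t)])
        w,a,b,g=c['obs']['tool_rot']
        from scipy.spatial.transform import Rotation as R
        M=np.eye(4);M[:3,:3]=R.from_quat([a,b,g,w]).as_matrix();M[:3,3]=c['obs']['eef_pos'];T=M@c['tool_from_camera']
    return T[:3,3],T[:3,:3]@d
def onz(c,u,v,z):
    p,d=ray(c,u,v);return (p+d*(z-p[2])/d[2]).round(4)
E
python3 - <<'E'
from h import *
for n in('scene','top'):
    c=cam(n);save(c,n+'.png');print(n,c['fov_y'],c['cx'],c['cy'],c['pose'].round(3).tolist(),[k for k in c])
    np.save(n+'.npy',{k:c[k] for k in c},allow_pickle=True)
c=cam('wrist');print(c['tool_from_camera'].round(3).tolist(),c['fov_y'])
print(bot.get_obs(),bot.grip_point_offset)
E
```

```text
scene 53.918568378588354 317.09476838892374 235.51120344428978 [[0.265, -0.767, 0.585, 1.173], [0.964, 0.221, -0.148, -0.14], [-0.016, 0.603, 0.798, 0.975], [0.0, 0.0, 0.0, 1.0]] ['frame', 'fov_y', 'cx', 'cy', 'pose', 'obs']
top 46.78984106899978 320.24724332677636 231.82770055374425 [[-0.025, 0.989, -0.144, 0.266], [-1.0, -0.026, -0.001, 0.042], [-0.005, 0.143, 0.99, 1.817], [0.0, 0.0, 0.0, 1.0]] ['frame', 'fov_y', 'cx', 'cy', 'pose', 'obs']
[[-0.0, 0.947, 0.323, 0.084], [1.0, 0.001, -0.001, 0.0], [-0.001, 0.323, -0.947, -0.143], [0.0, 0.0, 0.0, 1.0]] 65.70646984690485
{'t': 0.15, 'q': array([-1.22110223,  0.47760295,  0.02236846,  1.55620818, -0.01149957,
        1.10926672, -0.08313346]), 'joint_vel': array([-0.0017814 , -0.00032598,  0.00044517, -0.00276534, -0.00050828,
        0.00027898,  0.00103425]), 'joint_torque': array([ 2.50870144e-03, -5.96924365e+01,  1.60981838e+00, -2.81489897e+01,
        1.25059148e-02,  6.51322422e-03,  2.76826984e-05]), 'eef_pos': array([0.29815207, 0.60509236, 0.23056117]), 'tool_rot': array([-1.02681852e-04,  2.26920316e-01,  9.73913092e-01, -6.70544918e-04]), 'contact_force': array([-0.01529637, -0.09392951,  0.51469712]), 'torque': array([ 0.01296984, -0.04513745,  0.00043477]), 'grasp_force': 0.0, 'gripper_width': 0.9969447910799406} 0.0187
```

View pics/top.png

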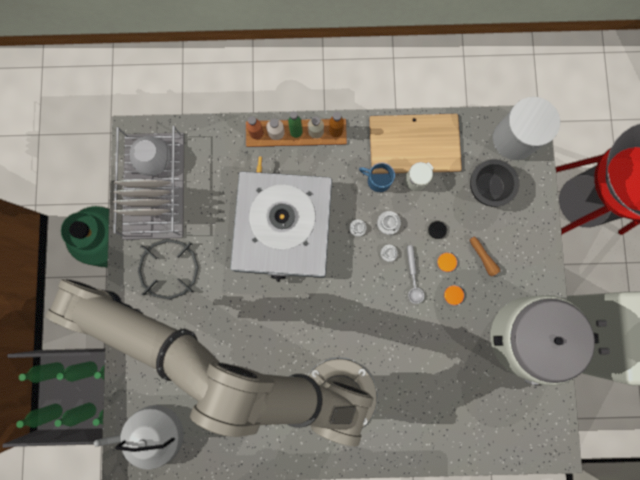

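View pics/scene.png

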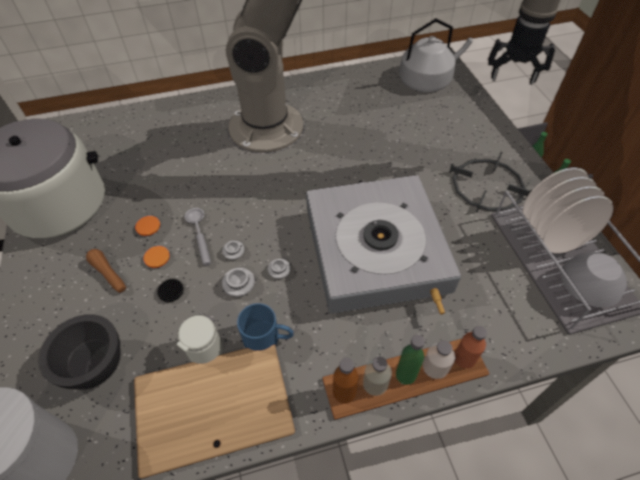

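Top view: ring look-alikes are at (358,228), (389,222) and (389,254), and the largest is (389,222). Cap look-alikes are black at (438,229) and orange at (447,262) and (454,295); I want the black one. The burner cup is at (282,216). The crop below checks this choice.

```bash
python3 - <<'E'
from h import *
t=np.load('top.npy',allow_pickle=True).item();s=np.load('scene.npy',allow_pickle=True).item()
def tri(a,b):
    p,d=ray(t,*a);q,e=ray(s,*b);k=np.linalg.lstsq(np.c_[d,-e],q-p,rcond=None)[0]
    return ((p+d*k[0]+q+e*k[1])/2).round(4),np.linalg.norm(p+d*k[0]-q-e*k[1]).round(4)
print('ring top .038',onz(t,389,222,.038),onz(s,238,277,.038),tri((389,222),(238,277)))
print('cap .015',onz(t,438,229,.015),onz(s,170,290,.015))
print('cup .104',onz(t,282.5,215.5,.104),onz(s,380,235,.104))
print('stove corners',[onz(t,*p,.088) for p in((239,173),(330,177),(326,276),(232,271))])
for n,(u,v) in dict(ring1=(358,228),ring3=(389,254),mug=(381,177),jar=(420,175)).items(): print(n,onz(t,u,v,.038))
f=lambda c,u,v,w,h:cv2.resize(c['frame'][v:v+h,u:u+w,::-1],(800,int(800*h/w)),interpolation=cv2.INTER_CUBIC)
a=f(s,150,200,300,112);b=f(t,250,190,210,78)
cv2.imwrite('pics/crop.png',np.vstack([a,b])[:600])
E
```

```text
ring top .038 [ 0.5509 -0.1791  0.038 ] [ 0.5524 -0.1765  0.038 ] (array([ 0.5512, -0.1779,  0.0366]), np.float64(0.0028))
cap .015 [ 0.5271 -0.3416  0.015 ] [ 0.5287 -0.3382  0.015 ]
cup .104 [0.5697 0.1618 0.104 ] [0.5734 0.1616 0.104 ]
stove corners [array([0.7142, 0.3   , 0.088 ]), array([0.6934, 0.0092, 0.088 ]), array([0.3778, 0.0304, 0.088 ]), array([0.4009, 0.3232, 0.088 ])]
ring1 [ 0.5338 -0.0778  0.038 ]
ring3 [ 0.4466 -0.1746  0.038 ]
mug [ 0.7013 -0.1593  0.038 ]
jar [ 0.7046 -0.2876  0.038 ]
```

View pics/crop.png

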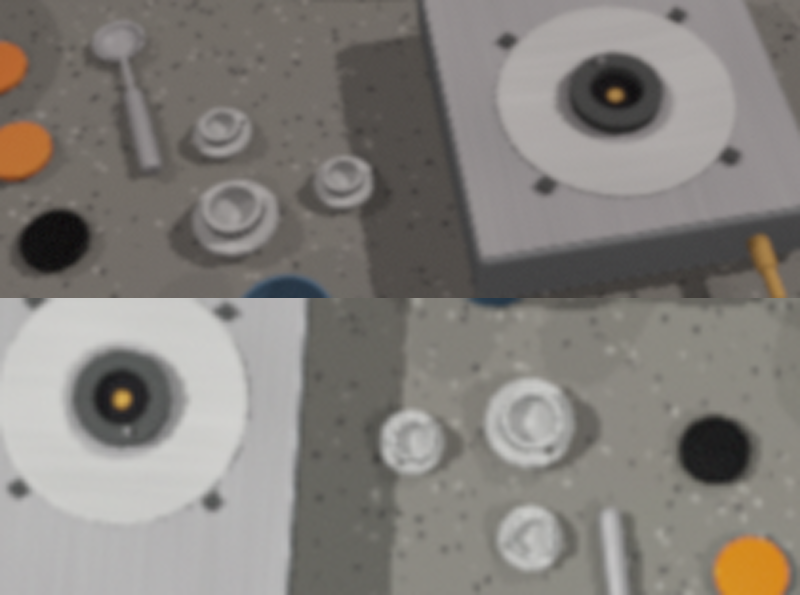

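The crop confirms the choice: the big ring's hole is the dark dot at top-pixel ~(394,230), the pin is at ~(283,225), and the black cap lies flat. I'll look at the burner from close up first.

Request:
carry_out:
  targets: [0,23,-37,0,0,0,23,-37,0,0,0,23,-37,0,0,0,23,-37,0,0,0,23,-37,0,0,0,23,-37,0,0,0,23,-37,0,0,0,23,-37,0,0,0,23,-37,0,0,0,23,-37,0,0,0,23,-37,0,0,0,20,-36,0,0,0,0,0,0,0,0,0,0,0,0]
  newtons: 30

```text
t: 1.55
eef_pos: [0.5715, 0.1613, 0.231]
tool_rot: [-0.0, 0.228, 0.974, -0.0]
contact_force: [-1.3, 0.7, -0.2]
gripper_width: 0.998
grasp_force: 0.0
```

```bash
python3 - <<'E'
from h import *
c=cam('wrist');save(c,'w1.png');np.save('w1.npy',c,allow_pickle=True);print(c['obs']['eef_pos'],c['obs']['q'])
E
```

```text
[0.5715181  0.16130268 0.23101857] [-0.53423084  0.34595547  0.19665995  1.76708511 -0.07699053  1.03659731
  0.80063868]
```

View pics/w1.png

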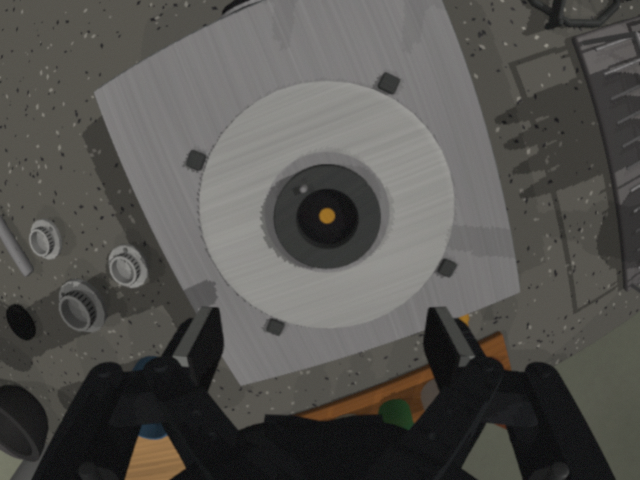

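The wrist picture shows the cup at ~(327,216), its bore at ~(327,218) and the pin tip at ~(303,189). I'll measure these on their planes.

```bash
cat >> h.py <<'E'
def fitc(P):
    A=np.c_[2*P[:,:2],np.ones(len(P))];s=np.linalg.lstsq(A,(P[:,:2]**2).sum(1),rcond=None)[0]
    return s[:2],np.sqrt(s[2]+s[:2]@s[:2])
def rim(c,mask,seed,z):
    n,l,st,ct=cv2.connectedComponentsWithStats(mask.astype(np.uint8));k=l[seed[1],seed[0]]
    cs=max(cv2.findContours((l==k).astype(np.uint8),0,1)[0],key=len)[:,0]
    P=np.array([onz(c,u,v,z) for u,v in cs])
    for _ in range(4):
        o,r=fitc(P);e=abs(np.hypot(*(P[:,:2]-o).T)-r);P=P[e<max(.0015,np.median(e)*1.5)]
    return o.round(4),r.round(4),len(cs),len(P)
E
python3 - <<'E'
from h import *
c=np.load('w1.npy',allow_pickle=True).item();g=cv2.cvtColor(c['frame'],cv2.COLOR_RGB2GRAY)
print(g[216,250:400:5])
for th in(75,85,95):print('cup',th,rim(c,g<th,(285,216),.104))
for th in(20,30,40,50):print('bore',th,rim(c,g<th,(310,216),.104))
sub=g[178:202,290:318].astype(float);w=np.clip(sub-95,0,None);yy,xx=np.mgrid[178:202,290:318]
print(sub.max()); u,v=(w*xx).sum()/w.sum(),(w*yy).sum()/w.sum();print('pin',u,v,onz(c,u,v,.1105))
E
```

```text
[139 140 127  91  86  50  55  58  53  51  19  18  22  24 101 113 111  51
  24  14  17  18  52  55  55  55  72 109 128 147]
cup 75 (array([0.5669, 0.1669]), np.float64(0.0407), 299, 299)
cup 85 (array([0.5668, 0.1665]), np.float64(0.0413), 318, 297)
cup 95 (array([0.5658, 0.1647]), np.float64(0.0432), 319, 218)
bore 20 (array([0.6284, 0.1323]), np.float64(0.3284), 4094, 1197)
bore 30 (array([0.5671, 0.1679]), np.float64(0.0221), 168, 167)
bore 40 (array([0.5676, 0.1673]), np.float64(0.0231), 174, 174)
bore 50 (array([0.5677, 0.1671]), np.float64(0.0239), 183, 176)
117.0
pin 302.984496124031 189.3217054263566 [0.5383 0.1622 0.1105]
```

Request:
carry_out:
  targets: [0,-3,-48,0,0,0,-3,-48,0,0,0,-3,-48,0,0,0,-3,-48,0,0,0,-3,-48,-16,0,0,-3,-48,-27,0,0,-2,-51,-27,0]

```text
out of range: a shift must lie within [-50, 50]
```

Request:
carry_out:
  targets: [0,-3,-48,0,0,0,-3,-48,0,0,0,-3,-48,0,0,0,-3,-48,0,0,0,-3,-48,-16,0,0,-3,-49,-27,0,0,-2,-50,-27,0,0,0,0,0,0,0,0,0,0,0]

```text
t: 2.5
eef_pos: [0.5515, -0.1637, 0.1669]
tool_rot: [-0.001, 0.227, 0.974, 0.0]
contact_force: [1.1, 0.5, -0.1]
gripper_width: 1.001
grasp_force: 0.0
```

```bash
python3 - <<'E'
from h import *
c=cam('wrist');save(c,'w2.png');np.save('w2.npy',c,allow_pickle=True);print(c['obs']['eef_pos'],c['obs']['contact_force'])
E
```

```text
[ 0.55151661 -0.16374528  0.16690501] [ 1.06750081  0.47780236 -0.05120409]
```

View pics/w2.png

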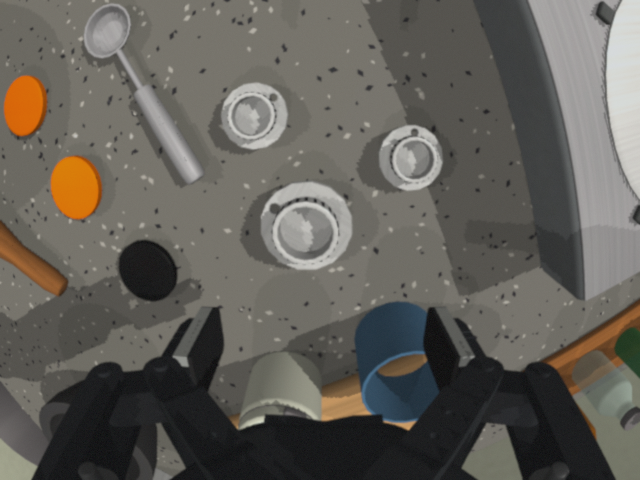

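The target ring is in the middle: flange ~(306,225), top opening ~(306,230), hole ~(275,209). The two smaller rings are at (252,115) and (411,157), and the black cap is at (148,270).

```bash
python3 - <<'E'
from h import *
c=np.load('w2.npy',allow_pickle=True).item();g=cv2.cvtColor(c['frame'],cv2.COLOR_RGB2GRAY);hsv=cv2.cvtColor(c['frame'],cv2.COLOR_RGB2HSV)
for th in(125,135,145,155):
  m=cv2.morphologyEx((g>th).astype(np.uint8),cv2.MORPH_OPEN,np.ones((3,3)))
  try: print(th,'flange',rim(c,m,(277,230) if m[230,277] else (340,200),.020))
  except Exception as e: print(e)
sub=g[200:219,265:286].astype(float);print(sub.min());w=np.clip(95-sub,0,None);yy,xx=np.mgrid[200:219,265:286]
u,v=(w*xx).sum()/w.sum(),(w*yy).sum()/w.sum();print('hole',u,v,onz(c,u,v,.018))
# top wall centre by bright rim extents: eyeballed ellipse
for p in((272,230),(340,230),(306,199),(306,268)):print(p,onz(c,*p,.038))
for th in(40,50,60):print('cap',rim(c,g<th,(148,270),.0125))
cv2.imwrite('pics/w2c.png',cv2.resize(c['frame'][170:290,230:390,::-1],(800,600),interpolation=cv2.INTER_CUBIC))
E
```

```text
125 flange (array([ 0.5514, -0.1782]), np.float64(0.0376), 263, 257)
135 flange (array([ 0.5516, -0.1775]), np.float64(0.0368), 476, 202)
145 flange (array([ 0.5514, -0.1772]), np.float64(0.0363), 419, 155)
155 flange (array([ 0.5512, -0.1768]), np.float64(0.0357), 428, 150)
63.0
hole 275.7825216811207 208.56771180787192 [ 0.5268 -0.1938  0.018 ]
(272, 230) [ 0.5371 -0.2     0.038 ]
(340, 230) [ 0.5604 -0.1529  0.038 ]
(306, 199) [ 0.5271 -0.1653  0.038 ]
(306, 268) [ 0.5771 -0.1909  0.038 ]
cap (array([ 0.524 , -0.3362]), np.float64(0.0307), 163, 161)
cap (array([ 0.524 , -0.3363]), np.float64(0.0311), 164, 162)
cap (array([ 0.5241, -0.3364]), np.float64(0.0315), 168, 165)
```

View pics/w2c.png

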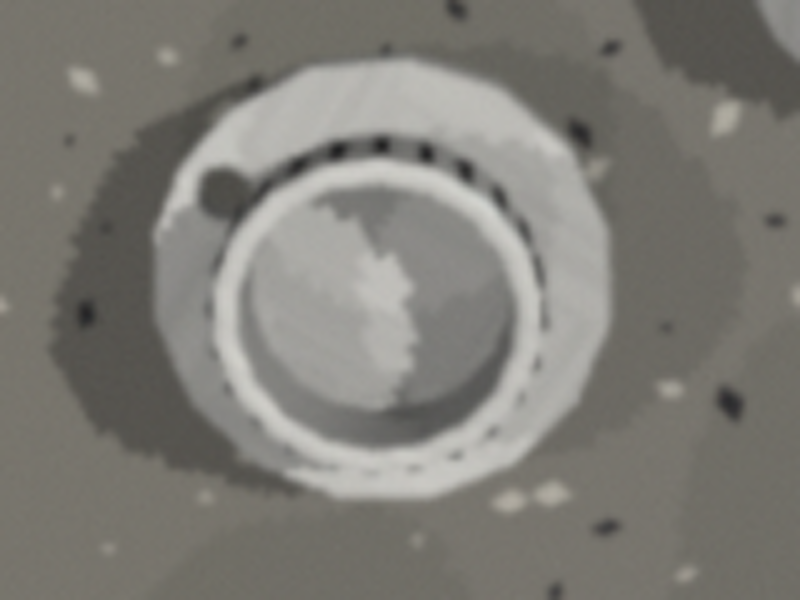

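Request:
carry_out:
  targets: [0,0,-14,-16,0,0,0,0,-35,0,0,0,0,-35,0,0,0,0,-35,0,0,0,0,-12,0,0,0,0,-7,0,0,0,0,-4,0,0,0,0,0,0,0,0,0,0,0]
  newtons: 30

```text
t: 3.45
eef_pos: [0.5529, -0.1787, 0.025]
tool_rot: [0.001, 0.227, 0.974, 0.0]
contact_force: [-0.0, 0.1, 0.5]
gripper_width: 0.999
grasp_force: 0.0
```

Request:
carry_out:
  targets: [60,-1.5,0.7,-2,0,130,0,0,0,0,130,0,0,0,0,130,0,0,0,0,130,0,0,0,0,130,0,0,0,0]
  newtons: 30

```text
t: 4.05
eef_pos: [0.5505, -0.178, 0.0224]
tool_rot: [0.0, 0.227, 0.974, 0.0]
contact_force: [-1.8, 0.4, 5.9]
gripper_width: 0.586
grasp_force: 30.8
```

Request:
carry_out:
  targets: [130,0,0,5,0,130,0,0,25,0,130,0,0,40,0,130,0,0,40,0,130,0,10,22,0,130,2,35,0,-3,130,2,40,0,-4,130,2,40,0,-4,130,2,40,0,-4,130,2,40,0,-4,130,2,40,0,-4,130,2,35,0,0,130,2,35,0,0,130,2,20,0,0,130,0,10,0,0,130,0,0,0,0]

```text
t: 5.65
eef_pos: [0.5679, 0.1684, 0.1534]
tool_rot: [-0.0, 0.415, 0.91, -0.0]
contact_force: [-0.1, 0.7, -1.5]
gripper_width: 0.59
grasp_force: 32.4
```

```bash
python3 - <<'E'
from h import *
c=cam('wrist');save(c,'w3.png');np.save('w3.npy',c,allow_pickle=True);o=c['obs'];print(o['eef_pos'],o['contact_force'],o['q'])
E
```

```text
[0.56792229 0.16838381 0.15344889] [-0.14180775  0.6934771  -1.47020948] [-0.6446796   0.44046792  0.32788157  1.8496308  -0.17935956  0.880772
  0.48261527]
```

View pics/w3.png

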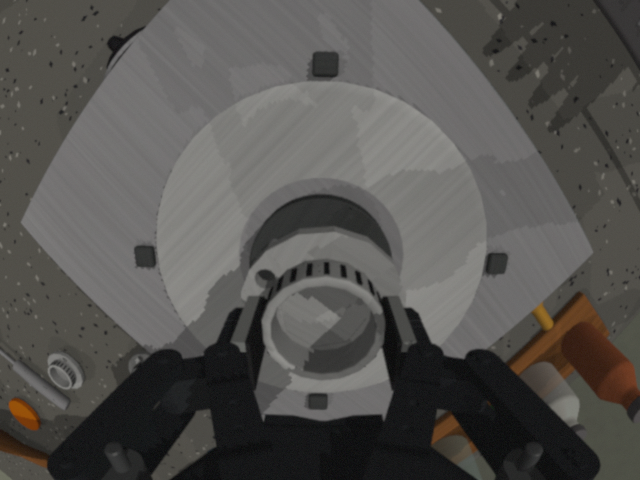

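The ring is held level with its hole at ~(266,277) and its open top at ~(323,327). The cup is partly hidden behind it.

```bash
python3 - <<'E'
from h import *
c=np.load('w3.npy',allow_pickle=True).item();g=cv2.cvtColor(c['frame'],cv2.COLOR_RGB2GRAY)
zb=c['obs']['eef_pos'][2]-.0224
sub=g[267:287,254:280].astype(float);w=np.clip(90-sub,0,None);w[:,20:]=0;yy,xx=np.mgrid[267:287,254:280]
u,v=(w*xx).sum()/w.sum(),(w*yy).sum()/w.sum();h=onz(c,u,v,zb+.018);print('hole',u,v,h)
for p in((262,327),(386,327),(323,276),(323,379)):print(p,onz(c,*p,zb+.038))
a=np.mean([onz(c,*p,zb+.038) for p in((262,327),(386,327),(323,276),(323,379))],0);print(a,np.degrees(np.arctan2(h[1]-a[1],h[0]-a[0]))%360,np.hypot(*(h-a)[:2]))
# cup outer visible far edge
for p in((323,195),(252,245),(391,245),(270,210),(375,210)):q=onz(c,*p,.104);print(p,q,np.hypot(q[0]-.567,q[1]-.167))
E
```

```text
hole 266.50920105154876 276.8622699737113 [0.5395 0.1636 0.149 ]
(262, 327) [0.5483 0.1535 0.169 ]
(386, 327) [0.5865 0.1865 0.169 ]
(323, 276) [0.5519 0.1873 0.169 ]
(323, 379) [0.585 0.149 0.169]
[0.567925 0.169075 0.169   ] 190.90234742197464 0.028947473983061148
(323, 195) [0.5408 0.2001 0.104 ] 0.042214334058468805
(252, 245) [0.5293 0.1528 0.104 ] 0.04028560536966023
(391, 245) [0.5879 0.2035 0.104 ] 0.0420601949591297
(270, 210) [0.5246 0.1752 0.104 ] 0.043185645763378355
(375, 210) [0.5673 0.2122 0.104 ] 0.045200995564257204
```

Request:
carry_out:
  targets: [130,-0.7,-1,-10,-0.8,130,0,0,-10,0,130,0,0,-3,0,130,0,0,-2,0,130,0,0,-2,0,130,0,0,0,0]

```text
t: 6.3
eef_pos: [0.5678, 0.1661, 0.1265]
tool_rot: [-0.0, 0.423, 0.906, -0.0]
contact_force: [0.2, -0.1, -2.1]
gripper_width: 0.583
grasp_force: 32.4
```

Request:
carry_out:
  targets: [130,0,0.5,-2,0,130,0,0,-1,0,130,0,0,-1,0,130,0,0,0,0]

```text
t: 6.7
eef_pos: [0.5677, 0.1667, 0.1226]
tool_rot: [-0.0, 0.423, 0.906, -0.0]
contact_force: [-0.5, -0.5, -3.0]
gripper_width: 0.583
grasp_force: 32.4
```

Request:
carry_out:
  targets: [130,0,0,-1,0,130,0,0,-1,0,130,0,0,0,0]

```text
t: 7.0
eef_pos: [0.5676, 0.1666, 0.1205]
tool_rot: [-0.0, 0.423, 0.906, -0.0]
contact_force: [-0.0, -0.2, -2.0]
gripper_width: 0.59
grasp_force: 32.4
```

Request:
carry_out:
  targets: [130,0,0,-1,0,130,0,0,-1,0,130,0,0,-1,0,130,0,0,0,0]

```text
t: 7.4
eef_pos: [0.5676, 0.1666, 0.1175]
tool_rot: [-0.0, 0.423, 0.906, -0.0]
contact_force: [0.1, -0.7, -2.8]
gripper_width: 0.585
grasp_force: 32.4
```

Request:
carry_out:
  targets: [130,0,0,-1,0,130,0,0,-0.5,0,130,0,0,-0.5,0,130,0,0,0,0]

```text
t: 7.8
eef_pos: [0.5677, 0.1667, 0.1156]
tool_rot: [-0.0, 0.423, 0.906, -0.0]
contact_force: [-0.3, 0.4, -2.9]
gripper_width: 0.586
grasp_force: 32.4
```

Request:
carry_out:
  targets: [130,0,0,-0.5,0,130,0,0,-0.5,0,130,0,0,0,0]

```text
t: 8.1
eef_pos: [0.5678, 0.1667, 0.1154]
tool_rot: [-0.0, 0.423, 0.906, 0.0]
contact_force: [-2.1, -0.6, 4.6]
gripper_width: 0.588
grasp_force: 33.0
```

Request:
carry_out:
  targets: [100,0,0,0,0,40,0,0,0,0,0,0,0,0,0,0,0,0,0,0,0,0,0,10,0,0,0,0,30,0,0,0,0,40,0,0,0,0,40,0,0,0,0,0,0,0,0,0,0,0]

```text
t: 9.1
eef_pos: [0.5683, 0.1668, 0.2362]
tool_rot: [0.001, 0.423, 0.906, 0.001]
contact_force: [-1.0, -0.3, 0.3]
gripper_width: 0.995
grasp_force: 0.0
```

```bash
python3 - <<'E'
from h import *
c=cam('wrist');save(c,'w4.png');np.save('w4.npy',c,allow_pickle=True);o=c['obs'];print(o['eef_pos'],o['contact_force'])
cv2.imwrite('pics/w4c.png',cv2.resize(c['frame'][120:360,160:480,::-1],(800,600),interpolation=cv2.INTER_CUBIC))
E
```

```text
[0.56832557 0.16684373 0.23622543] [-0.95547577 -0.28984584  0.31858457]
```

View pics/w4c.png

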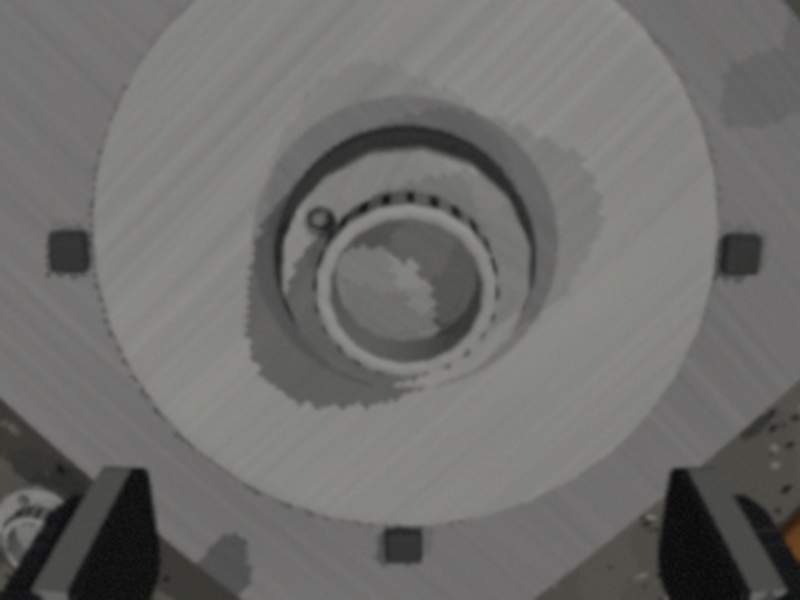

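The crop shows the pin tip standing inside the hole at crop (320,218), and the flange level in the cup, so the ring is home. Now the cap.

Request:
carry_out:
  targets: [0,-4,-45,0,2,0,-4,-45,0,2,0,-4,-45,0,2,0,-4,-45,0,2,0,-4,-45,0,2,0,-4,-45,0,2,0,-4,-45,0,2,0,-4,-45,0,2,0,-4,-45,0,2,0,-4,-45,0,2,0,-4,-45,0,2,0,0,-8,-30,2,0,0,0,-35,0,0,0,0,-35,0,0,0,0,0,0,0,0,0,0,0]

```text
t: 10.75
eef_pos: [0.523, -0.336, 0.134]
tool_rot: [-0.001, 0.225, 0.974, 0.0]
contact_force: [-0.1, 0.9, 0.3]
gripper_width: 1.0
grasp_force: 0.0
```

```bash
python3 - <<'E'
from h import *
c=np.load('w4.npy',allow_pickle=True).item();print('ring top',onz(c,322.8,235.6,.131),'L R T B',[onz(c,160+u/2.5,120+v/2.5,.131)[:2] for u,v in((318,289),(497,289),(407,206),(407,376))])
c=cam('wrist');save(c,'w5.png');np.save('w5.npy',c,allow_pickle=True);o=c['obs'];print(o['eef_pos'],o['contact_force'],o['q'])
g=cv2.cvtColor(c['frame'],cv2.COLOR_RGB2GRAY)
for s in((320,216),(320,235)):print('cap',[rim(c,g<th,s,.0125) for th in(30,40,50)])
E
```

```text
ring top [0.5685 0.1673 0.131 ] L R T B [array([0.5492, 0.1512]), array([0.5881, 0.1836]), array([0.5531, 0.1857]), array([0.5857, 0.1467])]
[ 0.52298114 -0.33603932  0.13397617] [-0.06495114  0.89420115  0.25389686] [ 0.16307253  0.52381497  0.41881418  1.79539785 -0.2660718   0.88113301
  1.81960218]
cap [(array([ 0.5236, -0.3383]), np.float64(0.0294), 292, 209), (array([ 0.5238, -0.3384]), np.float64(0.03), 228, 219), (array([ 0.5238, -0.3384]), np.float64(0.0304), 225, 225)]
cap [(array([ 0.5236, -0.3383]), np.float64(0.0294), 292, 209), (array([ 0.5238, -0.3384]), np.float64(0.03), 228, 219), (array([ 0.5238, -0.3384]), np.float64(0.0304), 225, 225)]
```

View pics/w5.png

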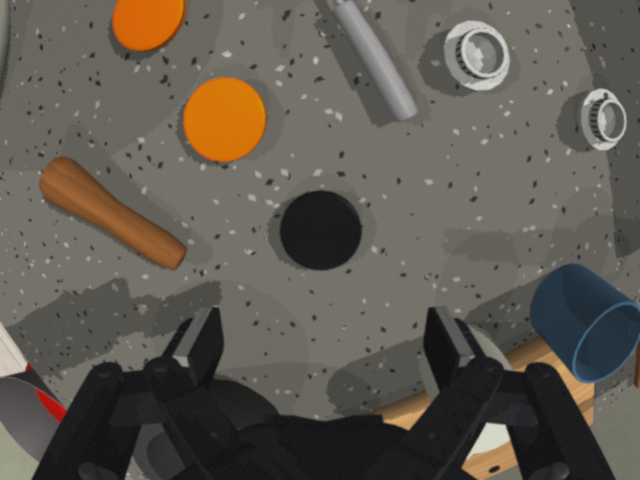

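The cap at (320,230) lies flat, right way up, with clear space around it.

Request:
carry_out:
  targets: [0,0.8,-1.8,-30,0,0,0,0,-35,0,0,0,0,-35,0,0,0,0,-15,0,0,0,0,-6,0,0,0,0,-4,0,0,0,0,-2,0,0,0,0,0,0]

```text
t: 11.6
eef_pos: [0.5254, -0.3386, 0.0089]
tool_rot: [0.001, 0.225, 0.974, -0.0]
contact_force: [0.4, 0.8, 0.1]
gripper_width: 0.998
grasp_force: 0.0
```

Request:
carry_out:
  targets: [30,-1.5,0.7,-3,0,100,0,0,0,0,100,0,0,0,0,100,0,0,0,0,100,0,0,0,0,100,0,0,0,0]
  newtons: 30

```text
t: 12.2
eef_pos: [0.523, -0.3374, 0.0055]
tool_rot: [0.0, 0.225, 0.974, 0.0]
contact_force: [-1.7, 1.3, 6.3]
gripper_width: 0.693
grasp_force: 30.8
```

Request:
carry_out:
  targets: [100,0,0,5,0,100,0,0,30,0,100,0,0,45,0,100,0,0,45,0,100,0,10,40,0,100,4,35,0,0,100,4,45,0,0,100,4,45,0,0,100,4,45,0,0,100,4,45,0,0,100,4,45,0,0,100,4,45,0,0,100,4,45,0,0,100,4,45,0,0,100,4,45,0,0,100,4,34,0,0,100,1,20,0,0,100,0,0,0,0,100,0,0,0,0]

```text
t: 14.1
eef_pos: [0.5678, 0.166, 0.1696]
tool_rot: [-0.0, 0.225, 0.974, -0.0]
contact_force: [-0.0, -0.6, -0.5]
gripper_width: 0.692
grasp_force: 32.9
```

```bash
python3 - <<'E'
from h import *
c=cam('wrist');save(c,'w6.png');np.save('w6.npy',c,allow_pickle=True);o=c['obs'];print(o['eef_pos'],o['contact_force'])
E
```

```text
[0.56777703 0.16602272 0.16962436] [-0.00756964 -0.62885441 -0.54437815]
```

View pics/w6.png

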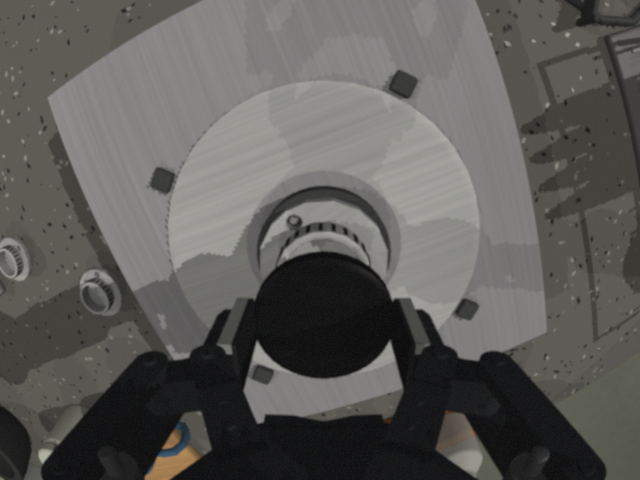

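The cap is held level at ~(323,315) over the seated ring, with the pin visible in the hole at (294,221).

```bash
python3 - <<'E'
from h import *
c=np.load('w6.npy',allow_pickle=True).item();z=c['obs']['eef_pos'][2]+.007
P=np.array([onz(c,u,v,z) for u,v in((323,253),(290,263),(270,278),(357,262),(376,277),(323,377),(290,369),(357,369))]);print(fitc(P))
print('ring far top edge',[np.hypot(*(onz(c,u,v,.131)[:2]-[.5683,.1672])) for u,v in((323,230),(295,237),(352,237))])
E
```

```text
(array([0.56912564, 0.16618627]), np.float64(0.03066940048541776))
ring far top edge [np.float64(0.025424397731313133), np.float64(0.026550517885721176), np.float64(0.025827891900037078)]
```

Request:
carry_out:
  targets: [100,-0.5,1,-15,0,100,0,0,-13,0,100,0,0,-3,0,100,0,0,-2,0,100,0,0,-2,0,100,0,0,0,0]

```text
t: 14.75
eef_pos: [0.5676, 0.1675, 0.1346]
tool_rot: [-0.0, 0.225, 0.974, 0.0]
contact_force: [0.4, -0.4, -0.3]
gripper_width: 0.689
grasp_force: 32.9
```

Request:
carry_out:
  targets: [100,0,0,-1,0,100,0,0,-1,0,100,0,0,-0.7,0,100,0,0,0,0]

```text
t: 15.15
eef_pos: [0.5675, 0.1676, 0.132]
tool_rot: [-0.0, 0.225, 0.974, 0.0]
contact_force: [-0.5, -0.2, -2.3]
gripper_width: 0.689
grasp_force: 32.9
```

Request:
carry_out:
  targets: [100,0,0,-0.5,0,100,0,0,-0.3,0,100,0,0,0,0]

```text
t: 15.45
eef_pos: [0.5676, 0.1676, 0.1315]
tool_rot: [0.0, 0.225, 0.974, 0.0]
contact_force: [-0.6, -0.0, 3.3]
gripper_width: 0.681
grasp_force: 33.4
```

Contact came at the expected home height (TCP 0.1315). I'll release and check.

Request:
carry_out:
  targets: [70,0,0,0,0,30,0,0,0,0,0,0,0,0,0,0,0,0,0,0,0,0,0,10,0,0,0,0,30,0,0,0,0,40,0,0,0,0,30,0,0,0,0,0,0,0,0,0,0,0]

```text
t: 16.45
eef_pos: [0.5679, 0.1677, 0.2424]
tool_rot: [0.001, 0.225, 0.974, 0.001]
contact_force: [0.1, -0.0, -0.1]
gripper_width: 0.998
grasp_force: 0.0
```

```bash
python3 - <<'E'
from h import *
c=cam('wrist');save(c,'w7.png')
g=cv2.cvtColor(c['frame'],cv2.COLOR_RGB2GRAY);print(c['obs']['eef_pos'],[rim(c,g<th,(322,235),.1385) for th in(30,40)])
cv2.imwrite('pics/w7c.png',cv2.resize(c['frame'][120:360,160:480,::-1],(800,600),interpolation=cv2.INTER_CUBIC))
E
```

```text
[0.56790431 0.16766702 0.24236111] [(array([0.569 , 0.1674]), np.float64(0.0297), 237, 231), (array([0.569 , 0.1674]), np.float64(0.03), 242, 238)]
```

View pics/w7c.png

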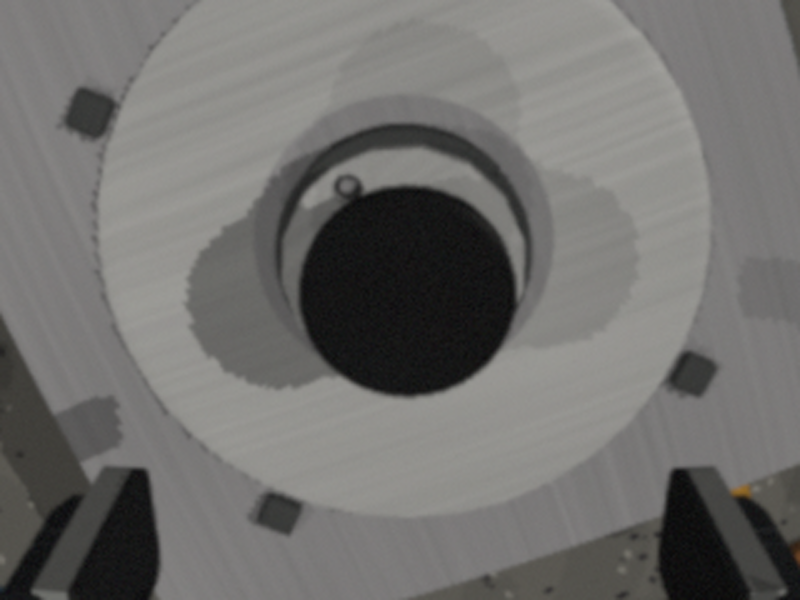

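The cap sits centred on the ring, at (0.569, 0.167) against the ring's (0.568, 0.167). The pin still shows in the hole at crop (348,186), and the gripper is clear.

```bash
python3 -c "
from station import bot
print(bot.hand_in())"
```

```text
the job is handed in; nothing more can be done
None
```

The burner is back together and handed in at about 16.5 s: the last wrist views show the ring home with the pin in its hole and the cap centred on top, though the hand-in returned no verdict.

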